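# Send the mills up on the counter lift

### The arm

A 6-joint arm with a two-finger parallel gripper is mounted at the origin on the work surface. World frame = base frame: x ahead of the robot, y to its left, z up, the work surface at z = 0. Lengths are in m, angles in rad, forces in N, time in s.
With the tool pointing down it reaches from about 0.35 to 0.775 m from the base axis. Payload 7.3 kg.
Tool frame: the origin (TCP) lies at the very end of the fingers, on their centre line; the grasp point (between the pads) lies 19 mm behind it; z points along the fingers, y is the line along which they close (so a half turn about z gives the same grasp; the last joint's range is limited). The gripper opens to 92 mm and grips with 3 to 60 N. Pads are 19 mm wide; open, the fingers measure 130 mm over their backs; the gripper's body (75 mm by 190 mm) begins 47 mm behind the grasp point.
Start: joints at [1.098, 0.342, 1.524, -0, 1.275, -0.146], TCP at [0.169, 0.497, 0.227] pointing down, gripper open.
Joint ranges: [-2.53, 2.53], [-0.77, 2.02], [0.04, 2.7], [-1, 4.14], [0.28, 2.66], [-3.11, 3.11]. Speed limits (rad/s): [2.57, 2.57, 3.14, 3.14, 3.14, 3.14].

### API

Orientations are given as [roll, pitch, yaw] about the fixed x, y, z axes, in that order (R = Rz(yaw) Ry(pitch) Rx(roll)).
In Python, from cell import robot, eyes gives the robot as it stands.
- The arm moves only by the tool play_rows, never from a script. Its argument "deltas" is a list that holds one entry, the list of rows, each a list of 4 numbers: the shift along the tool's x, y, z in mm, then the turn about the tool's z in degrees. A call has 1 to 20 rows; each row shifts and turns the commanded pose from where the row before left it, along the tool's axes as they then stand; what a row does not reach is not made up. A row lasts 1/8 s, in which the tool goes at most 62.5 mm and 10.7 degrees, less where a joint would pass 70% of its speed; a pose out of reach is approached as far as the arm can. A call with a gripper value outside its range is refused whole. "claw" is the finger opening in mm, from 0 to 91.8, set as the call begins (left out, the last holds). The fingers move at their own pace and stop on an object; "grip_force" is the grip in N (left out, the last holds). Time passes only in rows, so rows that do not move let the fingers close. It gives the time, the measured TCP pose, the force, the opening and the grip force at its end, in the units of the state.
- robot.get_obs(): the state, without advancing time (a new reading comes with each control period).
- eyes.camera(name): name is "scene" or "side" or "wrist"; returns the picture (480x640x3 uint8, red, green, blue); there is no depth.
- eyes.get_calibration(name): a dict with "fx", "fy", "cx", "cy" (pixels), "extrinsics" (4x4, takes a point from camera to world coordinates); the wrist camera has in their place "mount" (4x4, takes a point from camera to tool coordinates, whose origin is the TCP and whose axes are the flange's). Camera axes: x right, y down, z forward; pixel columns grow to the right and rows downward; lengths in m; the calibration is good to about 2 mm. A picture is of the moment at which its call begins: read the wrist's pose just before it. get_calibration takes no time and is no camera call.
- robot.finish_job(): hands the job in; it is judged then, once.
The state is a dict: "t": time; "qpos": joint angles; "joint_velocities": joint speeds; "joint_efforts": joint torques, N m; "tool_pos": TCP position; "eef_rot": TCP orientation; "wrist_force": force on the tool from outside, world axes, zero at the start; "ft_torque": the same for the moment, N m; "finger_gap": finger opening in m; "grasp_force": force on a finger pad.
Only numpy, scipy, OpenCV 4.12 (cv2) and the standard library are available. Lean on these libraries where they do the work, as an engineer would, in place of code of your own. Each camera call takes 0.05 s, during which the arm holds its last target. There are 200 camera calls.

### The job

First move the lidded dish from the counter lift's deck onto the woven mat, its foot wholly on it. Then pull every mill out of its spring clips on the stand and stand it upright on the lowered deck, and when all of them are aboard, turn the hand crank clockwise until the deck is level with the wooden hatch sill beside it. The dish must still be on the mat at the end; leave the jar, the mug and the bowl alone.

Things in the scene. Friction and masses are not known exactly. Their poses are not given: they have to be found in the camera images.
- dish: Dark pewter lidded round dish, 92 mm across, foot 72 mm across, 76 mm high in all, 0.4 kg, lid fixed. Origin at the centre of its underside, z up. Cylindrical knob on top to grip, 28 mm across, 50 to 76 mm above the origin. At the start it stands on the deck.
- mill0: Dark wooden table mill, 136 mm high, 0.22 kg, round; None if absent (2 or 3 of 4 are present). Origin at the centre of its foot's underside, z up. Foot 52 mm wide, groove 43 mm at 27-35 mm height, belly 48, neck 26, head a 34 mm wide cylinder 93-129 mm above the origin (grip here). Held in the stand by clips that snap into the groove; a straight upward pull of 10 to 15 N frees it within 30 mm.
- mill1: Dark wooden table mill, 136 mm high, 0.22 kg, round; None if absent (2 or 3 of 4 are present). Origin at the centre of its foot's underside, z up. Foot 52 mm wide, groove 43 mm at 27-35 mm height, belly 48, neck 26, head a 34 mm wide cylinder 93-129 mm above the origin (grip here). Held in the stand by clips that snap into the groove; a straight upward pull of 10 to 15 N frees it within 30 mm.
- mill2: Dark wooden table mill, 136 mm high, 0.22 kg, round; None if absent (2 or 3 of 4 are present). Origin at the centre of its foot's underside, z up. Foot 52 mm wide, groove 43 mm at 27-35 mm height, belly 48, neck 26, head a 34 mm wide cylinder 93-129 mm above the origin (grip here). Held in the stand by clips that snap into the groove; a straight upward pull of 10 to 15 N frees it within 30 mm.
- mill3: Dark wooden table mill, 136 mm high, 0.22 kg, round; None if absent (2 or 3 of 4 are present). Origin at the centre of its foot's underside, z up. Foot 52 mm wide, groove 43 mm at 27-35 mm height, belly 48, neck 26, head a 34 mm wide cylinder 93-129 mm above the origin (grip here). Held in the stand by clips that snap into the groove; a straight upward pull of 10 to 15 N frees it within 30 mm.
- stand: Wooden stand fixed to the counter, 130 x 310 x 12 mm; origin at the centre of its underside. Four places in a row along its y axis at -114, -38, 38, 114 mm, mills standing on its top (12 mm). At each place two grey sprung clip blocks, 48 mm high, press on the mill from -x and +x. Low wooden cheeks 28 mm high lie between the places along y.
- deck_top (a point): Centre of the top face of the lift's aluminium deck, 240 x 240 mm, axes along its edges, z up; 30 mm above the counter when lowered. The lift stands fixed; only the deck moves.
- sill_top (a point): Centre of the top face of the wooden hatch sill, 250 mm along x by 70 mm along y, 130 mm above the counter, fixed to the lift frame 180 mm to +y of the deck's centre (its near edge 25 mm beyond the deck's edge).
- deck (a joint): Rise of the deck in m: 0 lowered (as at the start), 0.100 level with the sill, stop at 0.113. Geared to the crank, 40 mm a turn; it stays where it is left.
- crank (a joint): Angle of the crank in rad, 0 at the start, growing clockwise seen from above, which raises the deck (0.00637 m per rad, so 15.7 rad = two and a half turns to the sill); it cannot go below 0. Friction 0.2 N m (3 N at the grip); it stays where it is left.
- crank_grip (a point): Centre of the top of the crank's grip, an upright flat wooden block fixed on the crank arm (it does not spin): 40 mm long radially, 16 mm thick along the tangent, 73 to 125 mm above the counter, centre 65 mm from the axis. The point's x axis points from the crank's axis to the grip, z up.
- crank_axis (a point): On the vertical axis of the crank, 77 mm above the counter, level with the top of the hub. The grey crank post is fixed.
- mat_top (a point): Centre of the top face of the grey woven mat, 140 mm along its x by 200 mm along its y, 3 mm thick, fixed flat on the counter.
- jar: Amber glass jar, 90 mm across, 130 mm high; origin at the centre of its underside. To be left alone.
- mug: Dark pewter mug, 76 mm across, 90 mm high; origin at the centre of its underside. To be left alone.
- bowl: White bowl, 110 mm across, 50 mm high; origin at the centre of its underside. To be left alone.
There are look-alikes about, which are no part of the job. Leave any orange, purple or red look-alike of the mill2 alone.

How it is judged:
On the way, in this order (a step that is already met when the one before it is completed fails the run):
1. the dish stands on the mat, the deck still down (x of dish in the frame of mat_top between -0.038 and 0.038 m and y of dish in the frame of mat_top between -0.068 and 0.068 m and z of dish in the frame of mat_top between -0.01 and 0.01 m and angle between dish's own z axis and vertical below 0.12 rad and linear speed of dish below 0.05 m/s and value of joint deck below 0.01 m), for 0.2 s.
2. every mill stands upright on the lowered deck (x of mill0 in the frame of deck_top between -0.105 and 0.105 m and y of mill0 in the frame of deck_top between -0.105 and 0.105 m and z of mill0 in the frame of deck_top between -0.01 and 0.012 m and angle between each of mill0, mill1, mill2, mill3's own z axis and vertical below 0.15 rad and linear speed of each of mill0, mill1, mill2, mill3 below 0.05 m/s and x of mill1 in the frame of deck_top between -0.105 and 0.105 m and y of mill1 in the frame of deck_top between -0.105 and 0.105 m and z of mill1 in the frame of deck_top between -0.01 and 0.012 m and x of mill2 in the frame of deck_top between -0.105 and 0.105 m and y of mill2 in the frame of deck_top between -0.105 and 0.105 m and z of mill2 in the frame of deck_top between -0.01 and 0.012 m and x of mill3 in the frame of deck_top between -0.105 and 0.105 m and y of mill3 in the frame of deck_top between -0.105 and 0.105 m and z of mill3 in the frame of deck_top between -0.01 and 0.012 m and value of joint deck below 0.01 m), for 0.2 s.
3. the deck, with the mills on it, is level with the sill (x of mill0 in the frame of deck_top between -0.105 and 0.105 m and y of mill0 in the frame of deck_top between -0.105 and 0.105 m and z of mill0 in the frame of deck_top between -0.01 and 0.012 m and angle between each of mill0, mill1, mill2, mill3's own z axis and vertical below 0.15 rad and linear speed of each of mill0, mill1, mill2, mill3 below 0.05 m/s and x of mill1 in the frame of deck_top between -0.105 and 0.105 m and y of mill1 in the frame of deck_top between -0.105 and 0.105 m and z of mill1 in the frame of deck_top between -0.01 and 0.012 m and x of mill2 in the frame of deck_top between -0.105 and 0.105 m and y of mill2 in the frame of deck_top between -0.105 and 0.105 m and z of mill2 in the frame of deck_top between -0.01 and 0.012 m and x of mill3 in the frame of deck_top between -0.105 and 0.105 m and y of mill3 in the frame of deck_top between -0.105 and 0.105 m and z of mill3 in the frame of deck_top between -0.01 and 0.012 m and z of deck_top in the frame of sill_top between -0.008 and 0.008 m), for 0.2 s.
At the end, for the whole second after the job is handed in: Deck at rest, level with the sill within 8 mm; every mill present upright (0.15 rad) on the deck, centre within 105 mm of the deck's along each deck axis; dish level (0.12 rad) on the mat, centre within 38 mm (x) and 68 mm (y) of the mat's (all of step 3 and x of dish in the frame of mat_top between -0.038 and 0.038 m and y of dish in the frame of mat_top between -0.068 and 0.068 m and z of dish in the frame of mat_top between -0.01 and 0.01 m and angle between dish's own z axis and vertical below 0.12 rad and linear speed of dish below 0.05 m/s and velocity of joint crank between -0.1 and 0.1 rad/s); the robot touches nothing.
It fails at once if the jar is shifted by more than 40 mm or tipped (distance of jar from where it was at the start of the episode above 0.04 m or angle between jar's own z axis and vertical above 0.5 rad).
It fails at once if the mug is shifted by more than 40 mm or tipped (distance of mug from where it was at the start of the episode above 0.04 m or angle between mug's own z axis and vertical above 0.5 rad).
It fails at once if the bowl is shifted by more than 40 mm or tipped (distance of bowl from where it was at the start of the episode above 0.04 m or angle between bowl's own z axis and vertical above 0.5 rad).
Of mill0, mill1, mill2, mill3 only 2 to 3 are there at a start; the rules pass over those that are not, and their reading is None.
At some moment in a run one of dish may be knocked a few centimetres aside while the robot is not near it.
It also fails if it takes over 210 s, if anything falls off the work surface, if the arm or the gripper's body presses on something with over 40 N, if the wrist force passes 120 N, or if a joint passes its speed limit or range.

## Working session

There is one attempt and no reset: what is moved stays moved. The work goes in short steps, Python scripts to look and compute and a tool call to move; the robot and the scene stay as the last step left them, time stands still between calls to the robot, and variables do not carry over. Pictures are saved under pics/ and viewed, at most 14 in all, crops included, and the job is handed in when it is done.

Besides the shell and the picture viewer there is one more tool, called after "Emit:" as name([rows], argument=value, ...), one row to a line, values as JSON. play_rows: Moves the arm, as the interface text tells. Its arguments: {"type":"object","properties":{"deltas":{"type":"array"},"claw":{"type":"number"},"grip_force":{"type":"number"}},"required":["deltas"]}

```bash
mkdir -p pics; ls
cat > h.py <<'E'
import numpy as np, cv2
from cell import robot, eyes
from scipy.spatial.transform import Rotation as R
def cam(n):
    c=eyes.get_calibration(n)
    if n=="wrist":
        o=robot.get_obs(); T=np.eye(4); T[:3,:3]=R.from_euler('xyz',o["eef_rot"]).as_matrix(); T[:3,3]=o["tool_pos"]
        E=T@np.array(c["mount"])
    else: E=np.array(c["extrinsics"])
    return c,E
def shot(n,name):
    c,E=cam(n); im=eyes.camera(n); cv2.imwrite("pics/"+name,im[:,:,::-1]); return im,c,E
def ray(c,E,u,v):
    d=E[:3,:3]@np.array([(u-c["cx"])/c["fx"],(v-c["cy"])/c["fy"],1]); return E[:3,3],d
def onz(c,E,u,v,z):
    p,d=ray(c,E,u,v); return p+d*(z-p[2])/d[2]
def proj(c,E,P):
    q=np.linalg.inv(E)@np.append(P,1); return np.array([c["fx"]*q[0]/q[2]+c["cx"],c["fy"]*q[1]/q[2]+c["cy"]])
E
python3 - <<'E'
from h import *
for n in ["scene","side"]:
    im,c,E=shot(n,n+"0.png"); print(n,E[:3,3],E[:3,2],c["fx"])
print(robot.get_obs()); print(eyes.get_calibration("wrist"))
E
```

```text
pics
scene [1.3497423  0.92895452 0.97941987] [-0.52294248 -0.61734693 -0.58771927] 547.034574130257
side [ 0.11393973 -0.83667189  0.97788603] [ 0.36602076  0.66081066 -0.65525421] 623.8977477669039
{'t': 0.1, 'qpos': array([ 1.09799350e+00,  3.42655568e-01,  1.52493652e+00, -2.41378937e-05,
        1.27539621e+00, -1.46009155e-01]), 'joint_velocities': array([ 0.00079695,  0.00040365, -0.00346905,  0.00104284, -0.00160623,
       -0.0012241 ]), 'joint_efforts': array([ 2.42058122e-03, -4.32007957e+01, -2.44695747e+01,  7.19857193e-02,
        5.24943019e-02, -3.38299492e-05]), 'tool_pos': array([0.16834926, 0.49688509, 0.22610791]), 'eef_rot': array([-3.1402085e+00, -1.8021699e-04,  2.8148059e+00]), 'wrist_force': array([-0.63075463, -0.17315073,  0.94713188]), 'ft_torque': array([-0.01964896, -0.02805624, -0.05692423]), 'grasp_force': 0.0, 'finger_gap': 0.0916505207914722}
{'fx': 355.83452502675897, 'fy': 355.83452502675897, 'cx': 324.26791716509047, 'cy': 237.86677117641355, 'mount': array([[-6.61181536e-04, -9.60405086e-01, -2.78606593e-01,
         7.51978843e-02],
       [ 9.99999781e-01, -6.38037912e-04, -1.73745118e-04,
         2.03238213e-05],
       [-1.08958742e-05, -2.78606647e-01,  9.60405298e-01,
        -1.56899055e-01],
       [ 0.00000000e+00,  0.00000000e+00,  0.00000000e+00,
         1.00000000e+00]])}
```

View pics/scene0.png

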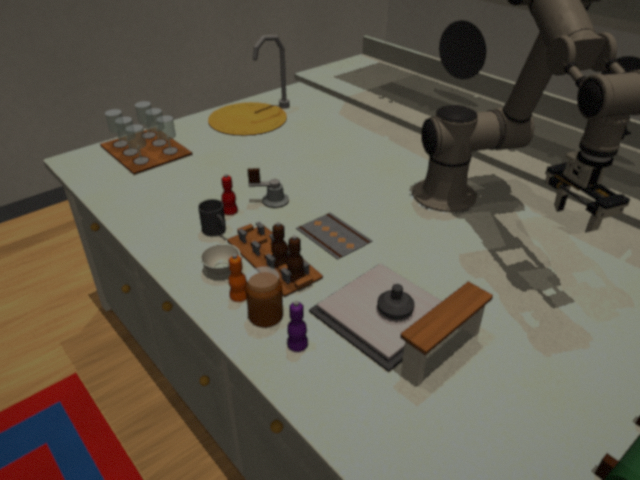

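View pics/side0.png

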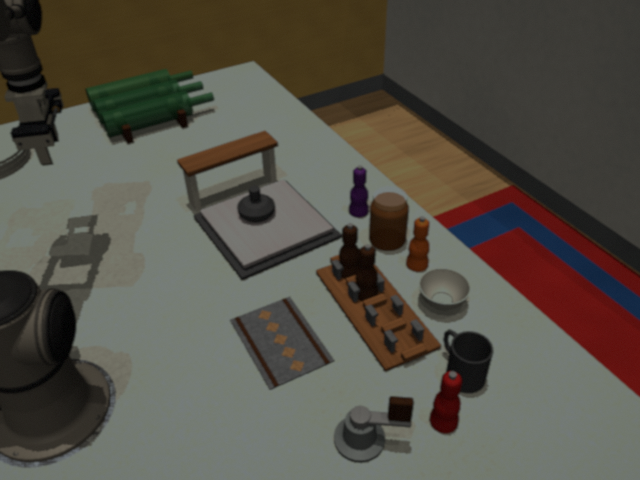

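The scene and side views both show two dark mills in adjacent clip places: scene (278,240) and (294,255), side (350,250) and (367,270). The purple, orange and red mills stand off the stand and are look-alikes. The dish is on the deck, at scene (396,300). The mat is at side (282,340), and the crank hub is at side (360,420) with its grip at (400,408). I'll measure next.

Run:
```python
from h import *
C={n:cam(n) for n in["scene","side"]}
def tri(a,b):
    (p,d),(q,e)=ray(*C["scene"],*a),ray(*C["side"],*b)
    s=np.linalg.lstsq(np.c_[d,-e],q-p,rcond=None)[0]; return (p+d*s[0]+q+e*s[1])/2
f=lambda v:np.round(v,3)
pts={"knob":((397,287),(255,190),.106),"hub":((274,184),(360,412),.077),"grip":((253,169),(400,400),.125),"millA":((278,226),(350,227),.148),"millB":((294,240),(368,249),.148)}
for k,(a,b,z) in pts.items(): print(k,f(onz(*C["scene"],*a,z)),f(onz(*C["side"],*b,z)),f(tri(a,b)))
for k,l,z in [("mat",[(232,319),(290,298),(332,356),(275,384)],.003),("deck",[(195,220),(281,183),(339,233),(247,268)],.03),("stand",[(317,267),(438,347),(388,362)],.012),("jar",[(389,200)],.13),("mug",[(470,345)],.09),("bowl",[(444,283)],.05),("red",[(452,377)],.136),("orange",[(421,223)],.136),("purple",[(360,172)],.136),("sill",[(180,160),(272,137),(278,148),(187,170)],.13)]:
    print(k,[list(f(onz(*C["side"],*p,z))[:2]) for p in l])
im=cv2.imread("pics/side0.png")[150:460,180:510]; cv2.imwrite("pics/crop1.png",cv2.resize(cv2.convertScaleAbs(im,alpha=1.5),None,fx=1.9,fy=1.9,interpolation=cv2.INTER_CUBIC))
```

```text
knob [0.56  0.296 0.106] [0.561 0.288 0.106] [0.56  0.293 0.104]
hub [ 0.465 -0.328  0.077] [ 0.458 -0.338  0.077] [ 0.46  -0.335  0.072]
grip [ 0.507 -0.38   0.125] [ 0.507 -0.378  0.125] [ 0.507 -0.379  0.126]
millA [ 0.658 -0.046  0.148] [0.654 0.012 0.148] [ 0.657 -0.016  0.166]
millB [0.664 0.03  0.148] [ 0.648 -0.065  0.148] [ 0.654 -0.019  0.113]
mat [[np.float64(0.376), np.float64(0.03)], [np.float64(0.509), np.float64(0.022)], [np.float64(0.507), np.float64(-0.161)], [np.float64(0.38), np.float64(-0.163)]]
deck [[np.float64(0.421), np.float64(0.349)], [np.float64(0.671), np.float64(0.379)], [np.float64(0.696), np.float64(0.128)], [np.float64(0.459), np.float64(0.129)]]
stand [[np.float64(0.603), np.float64(0.069)], [np.float64(0.695), np.float64(-0.254)], [np.float64(0.589), np.float64(-0.234)]]
jar [[np.float64(0.791), np.float64(0.067)]]
mug [[np.float64(0.701), np.float64(-0.327)]]
bowl [[np.float64(0.79), np.float64(-0.146)]]
red [[np.float64(0.601), np.float64(-0.39)]]
orange [[np.float64(0.798), np.float64(-0.041)]]
purple [[np.float64(0.789), np.float64(0.186)]]
sill [[np.float64(0.443), np.float64(0.466)], [np.float64(0.685), np.float64(0.444)], [np.float64(0.674), np.float64(0.389)], [np.float64(0.442), np.float64(0.416)]]
```

View pics/crop1.png

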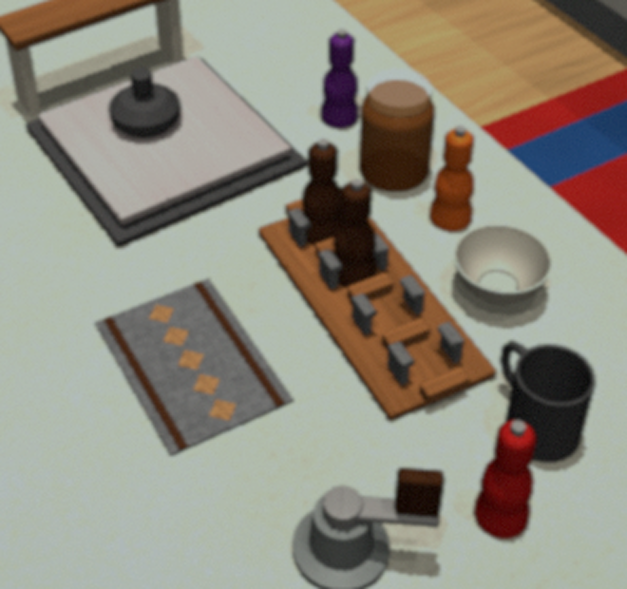

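The crop confirms it. The two brown mills at crop (322,190) and (355,230) are the only ones in clips, and the other two places are empty. I'll hover over the dish with yaw 90°, where tool x is world +y and tool y is world +x.

Emit:
play_rows([
  [[0, 0, 0, 10.2], [0, 0, 0, 10.2], [0, 0, 0, 10.2], [0, 0, 0, 10.2], [0, 0, 0, 10.2], [0, 0, 0, 10.2], [0, 0, 0, 10.1], [-20.5, 39.2, 0, 0], [-20.5, 39.2, 0, 0], [-20.5, 39.2, 0, 0], [-20.5, 39.2, 0, 0], [-20.5, 39.2, 0, 0], [-20.5, 39.2, 0, 0], [-20.5, 39.2, 0, 0], [-20.5, 39.2, 0, 0], [-20.5, 39.2, 0, 0], [-20.5, 39.2, 0, 0], [0, 0, 0, 0]],
], claw=80, grip_force=25)

```text
t: 2.35
tool_pos: [0.5624, 0.2899, 0.2254]
eef_rot: [-3.141, 0.001, 1.567]
wrist_force: [-0.8, 0.2, 0.2]
finger_gap: 0.0801
grasp_force: 0.0
```

Run:
```python
from h import *
im,c,E=shot("wrist","w1.png"); o=robot.get_obs(); print(o["tool_pos"],o["eef_rot"],proj(c,E,[.56,.292,.106]))
```

```text
[0.56089946 0.29111329 0.22559299] [-3.13978933e+00  4.15322985e-04  1.56817108e+00] [321.40018563 229.37053303]
```

View pics/w1.png

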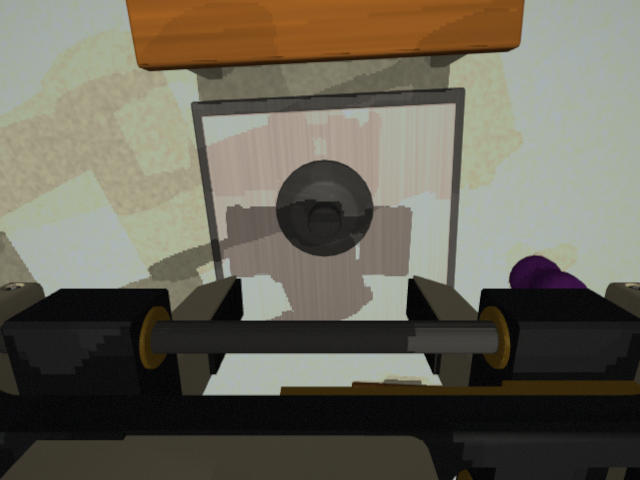

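The wrist view shows the dish outline centred at (324,208) and the knob at about (325,217). The deck's back edge runs from (193,103) to (465,90), and the sill is at the top. Next I'll compute the positions.

Run:
```python
from h import *
c,E=cam("wrist"); im=cv2.imread("pics/w1.png")
g=cv2.cvtColor(im,cv2.COLOR_BGR2GRAY)
for (u,v,z) in [(324,208,.06),(324,208,.07),(325,213,.106),(325,217,.106)]: print(u,v,z,onz(c,E,u,v,z).round(4))
print("deck dark corners",[onz(c,E,u,v,.02).round(3)[:2] for u,v in [(193,103),(465,90),(217,278),(453,280)]])
print("deck alu",[onz(c,E,u,v,.03).round(3)[:2] for u,v in [(203,116),(457,98),(448,280),(222,278)]])
print("sill near",[onz(c,E,u,v,.13).round(3)[:2] for u,v in [(140,67),(521,47)]])
k=im[150:270,260:390]; cv2.imwrite("pics/k.png",cv2.resize(cv2.convertScaleAbs(k,alpha=2.5),None,fx=5,fy=5))
```

```text
324 208 0.06 [0.5603 0.3013 0.06  ]
324 208 0.07 [0.5603 0.3033 0.07  ]
325 213 0.106 [0.5613 0.3066 0.106 ]
325 217 0.106 [0.5613 0.3033 0.106 ]
deck dark corners [array([0.435, 0.396]), array([0.694, 0.406]), array([0.442, 0.215]), array([0.701, 0.212])]
deck alu [array([0.447, 0.383]), array([0.684, 0.398]), array([0.692, 0.217]), array([0.451, 0.22 ])]
sill near [array([0.441, 0.409]), array([0.687, 0.42 ])]
```

View pics/k.png

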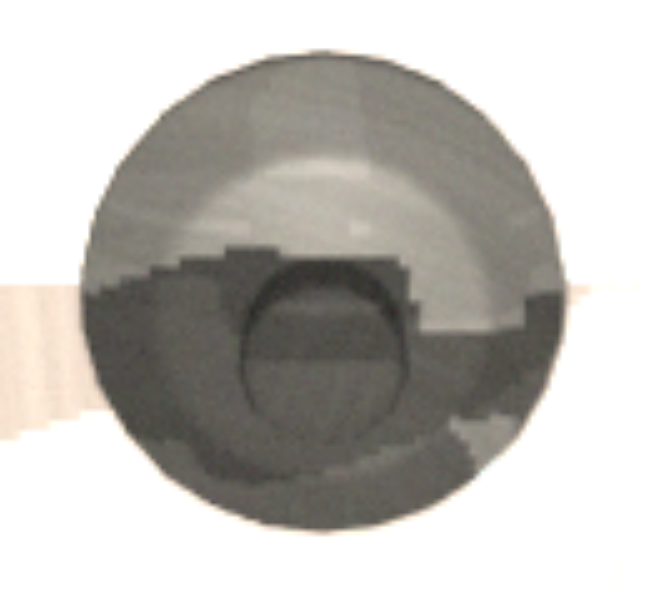

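The knob top is centred at crop (327,365), which puts it at about (0.561, 0.298). I'll descend and grip.

Emit:
play_rows([
  [[7, 0, 20, 0], [0, 0, 30, 0], [0, 0, 30, 0], [0, 0, 30, 0], [0, 0, 17, 0], [0, 0, 10, 0], [0, 0, 0, 0], [0, 0, 0, 0]],
], claw=80)

```text
t: 3.4
tool_pos: [0.561, 0.2994, 0.0909]
eef_rot: [3.14, -0.001, 1.57]
wrist_force: [-0.2, -0.6, -0.5]
finger_gap: 0.0799
grasp_force: 0.0
```

Emit:
play_rows([
  [[0, 0, 0, 0], [0, 0, 0, 0], [0, 0, 0, 0], [0, 0, 0, 0], [0, 0, 0, 0], [0, 0, 0, 0], [0, 0, 0, 0], [0, 0, 0, 0]],
], claw=10, grip_force=30)

```text
t: 4.4
tool_pos: [0.561, 0.2991, 0.09]
eef_rot: [3.14, -0.0, 1.57]
wrist_force: [2.6, 0.4, 0.6]
finger_gap: 0.0271
grasp_force: 30.0
```

Emit:
play_rows([
  [[0, 0, -20, 0], [0, 0, -30, 0], [0, 0, -30, 0], [-36.7, -11.8, 0, 0], [-36.7, -11.8, 0, 0], [-36.7, -11.8, 0, 0], [-36.7, -11.8, 0, 0], [-36.7, -11.8, 0, 0], [-36.7, -11.8, 0, 0], [-36.7, -11.8, 0, 0], [-36.7, -11.8, 0, 0], [-36.7, -11.8, 0, 0], [-36.7, -11.8, 0, 0], [0, 0, 30, 0], [0, 0, 30, 0], [0, 0, 20, 0], [0, 0, 10, 0], [0, 0, 0, 0], [0, 0, 0, 0]],
])

```text
t: 6.78
tool_pos: [0.4427, -0.0679, 0.0803]
eef_rot: [3.141, 0.0, 1.57]
wrist_force: [0.1, -0.0, -2.9]
finger_gap: 0.0271
grasp_force: 30.0
```

Run:
```python
from h import *
o=robot.get_obs(); print(o["tool_pos"],o["wrist_force"],o["finger_gap"])
a=shot("side","s2.png")[0]; im=cv2.imread("pics/s2.png")[260:420,200:360]; cv2.imwrite("pics/c2.png",cv2.resize(cv2.convertScaleAbs(im,alpha=1.6),None,fx=3.7,fy=3.7))
```

```text
[ 0.44267327 -0.06791335  0.08031824] [ 0.13020675 -0.04937792 -2.92837097] 0.027102860649409023
```

View pics/c2.png

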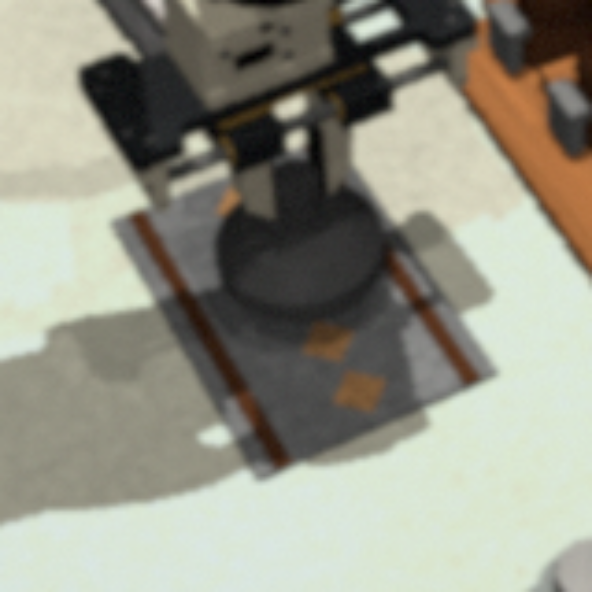

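The dish is held over the middle of the mat, about 17 mm up. I'll lower it and release.

Emit:
play_rows([
  [[0, 0, 8, 0], [0, 0, 5, 0], [0, 0, 3, 0], [0, 0, 0, 0], [0, 0, 0, 0]],
])

```text
t: 7.45
tool_pos: [0.4424, -0.0679, 0.0638]
eef_rot: [3.141, -0.0, 1.57]
wrist_force: [0.0, -0.8, -4.2]
finger_gap: 0.027
grasp_force: 30.0
```

Emit:
play_rows([
  [[0, 0, 0, 0], [0, 0, 0, 0], [0, 0, 0, 0], [0, 0, 0, 0], [0, 0, 0, 0], [0, 0, -20, 0], [0, 0, -40, 0], [0, 0, -40, 0], [0, 0, -40, 0], [0, 0, 0, 0]],
], claw=70)

```text
t: 8.7
tool_pos: [0.4439, -0.0684, 0.2065]
eef_rot: [3.135, 0.002, 1.57]
wrist_force: [0.1, 0.8, -0.6]
finger_gap: 0.07
grasp_force: 0.0
```

Run:
```python
from h import *
a,c,E=shot("side","s3.png"); im=cv2.imread("pics/s3.png")[200:420,200:420]; cv2.imwrite("pics/c3.png",cv2.resize(cv2.convertScaleAbs(im,alpha=1.6),None,fx=2.7,fy=2.7))
print(robot.get_obs()["tool_pos"])
```

```text
[ 0.44278006 -0.06802483  0.2046088 ]
```

View pics/c3.png

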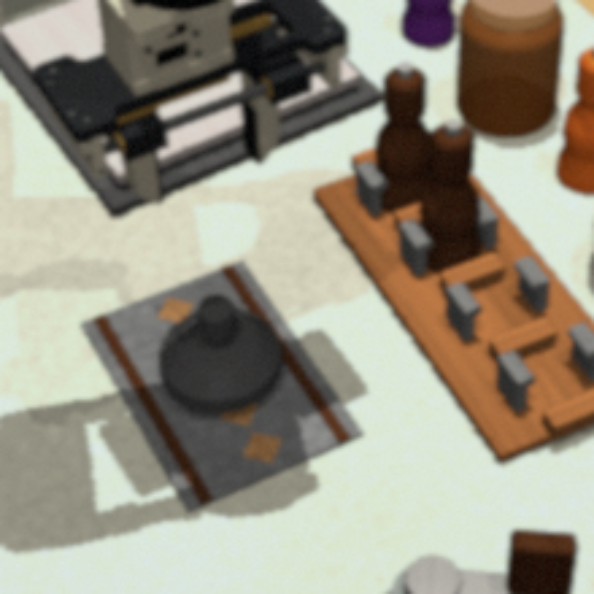

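The dish stands on the mat at crop (220,360). Next I'll view the mills from above with the wrist camera.

Emit:
play_rows([
  [[0, 0, -40, 0], [0, 20, -25, 0], [9, 39, 0, 0], [9, 39, 0, 0], [9, 39, 0, 0], [9, 39, 0, 0], [9, 37, 0, 0], [0, 0, 0, 0], [0, 0, 0, 0]],
])

```text
t: 9.88
tool_pos: [0.6543, -0.0231, 0.2671]
eef_rot: [-3.138, -0.0, 1.57]
wrist_force: [0.3, 0.5, -0.3]
finger_gap: 0.0699
grasp_force: 0.0
```

Run:
```python
from h import *
a,c,E=shot("wrist","w2.png"); im=cv2.imread("pics/w2.png"); cv2.imwrite("pics/w2b.png",cv2.convertScaleAbs(im,alpha=1.7))
print(robot.get_obs()["tool_pos"]); np.savez("w2.npz",E=E)
```

```text
[ 0.65427645 -0.02319981  0.26794601]
```

View pics/w2b.png

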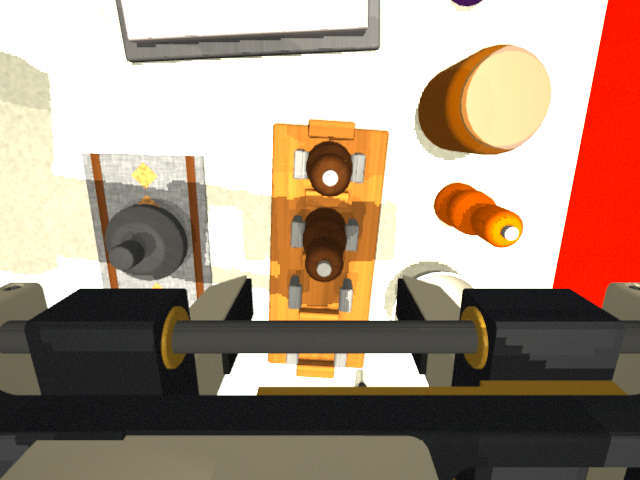

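The mill tops are at (329,178) and (323,269). The jar, orange mill and bowl lie to the right, and the near edge of the deck is at the top.

Run:
```python
from h import *
c,_=cam("wrist"); E=np.load("w2.npz")["E"]
for n,u,v,z in [("m1",329,178,.147),("m2",323,269,.147),("m1foot",330,158,.03),("st",274,125,.012),("st",387,131,.012),("deck",134,41,.03),("deck",367,30,.03),("mat",84,154,.003),("mat",203,156,.003),("dishknob",124,256,.079),("jar",507,98,.13)]: print(n,onz(c,E,u,v,z).round(4))
```

```text
m1 [0.6576 0.02   0.147 ]
m2 [ 0.6528 -0.0551  0.147 ]
m1foot [0.6597 0.0279 0.03  ]
st [0.5979 0.0624 0.012 ]
st [0.723  0.0559 0.012 ]
deck [0.4642 0.1419 0.03  ]
deck [0.6957 0.1511 0.03  ]
mat [0.3755 0.0309 0.003 ]
mat [0.5131 0.0286 0.003 ]
dishknob [ 0.4478 -0.0674  0.079 ]
jar [0.7948 0.0792 0.13  ]
```

Emit:
play_rows([
  [[22, 1.5, 0, 0], [21, 1.5, 20, 0], [0, 0, 35, 0], [0, 0, 35, 0], [0, 0, 35, 0], [0, 0, 23, 0], [0, 0, 15, 0], [0, 0, 0, 0], [0, 0, 0, 0]],
])

```text
t: 11.05
tool_pos: [0.659, 0.0202, 0.1071]
eef_rot: [3.139, 0.0, 1.57]
wrist_force: [-0.3, -0.3, -0.3]
finger_gap: 0.0699
grasp_force: 0.0
```

Emit:
play_rows([
  [[0, 0, 0, 0], [0, 0, 0, 0], [0, 0, 0, 0], [0, 0, 0, 0], [0, 0, 0, 0], [0, 0, 0, 0], [0, 0, 0, 0]],
], claw=15, grip_force=45)

```text
t: 11.92
tool_pos: [0.6584, 0.02, 0.1058]
eef_rot: [3.141, -0.0, 1.57]
wrist_force: [0.6, 0.1, 1.1]
finger_gap: 0.0332
grasp_force: 45.0
```

Emit:
play_rows([
  [[0, 0, -5, 0], [0, 0, -5, 0], [0, 0, -5, 0], [0, 0, -8, 0], [0, 0, -8, 0], [0, 0, -10, 0], [0, 0, -20, 0], [0, 0, -30, 0], [0, 0, -30, 0], [0, 0, 0, 0], [0, 0, 0, 0]],
])

```text
t: 13.3
tool_pos: [0.6578, 0.0201, 0.2257]
eef_rot: [-3.14, -0.0, 1.57]
wrist_force: [1.1, -0.8, -3.3]
finger_gap: 0.0335
grasp_force: 45.0
```

Emit:
play_rows([
  [[15, -7, 0, 0], [30, -14, 0, 0], [35, -16, 0, 0], [35, -16, 0, 0], [35, -16, 0, 0], [35, -16, 0, 0], [35, -16, 0, 0], [30, -14, 0, 0], [20, -8, 0, 0], [0, 0, 0, 0], [0, 0, 25, 0], [0, 0, 30, 0], [0, 0, 25, 0], [0, 0, 12, 0], [0, 0, 6, 0], [0, 0, 0, 0], [0, 0, 0, 0], [0, 0, 0, 0]],
])

```text
t: 15.55
tool_pos: [0.5358, 0.2902, 0.1295]
eef_rot: [3.14, -0.001, 1.57]
wrist_force: [-0.0, -0.1, -1.6]
finger_gap: 0.0333
grasp_force: 45.0
```

Emit:
play_rows([
  [[0, 0, 3, 0], [0, 0, 1.5, 0], [0, 0, 0, 0], [0, 0, 0, 0], [0, 0, 0, 0]],
])

```text
t: 16.18
tool_pos: [0.5355, 0.2901, 0.1243]
eef_rot: [3.141, -0.0, 1.57]
wrist_force: [-0.7, 0.4, -2.5]
finger_gap: 0.0334
grasp_force: 45.0
```

Emit:
play_rows([
  [[0, 0, 1, 0], [0, 0, 0, 0], [0, 0, 0, 0], [0, 0, 0, 0]],
])

```text
t: 16.68
tool_pos: [0.5356, 0.2902, 0.1238]
eef_rot: [3.141, -0.0, 1.57]
wrist_force: [-2.2, 0.1, 4.9]
finger_gap: 0.0335
grasp_force: 45.0
```

Emit:
play_rows([
  [[0, 0, 0, 0], [0, 0, 0, 0], [0, 0, 0, 0], [0, 0, 0, 0], [0, 0, 0, 0], [0, 0, -15, 0], [0, 0, -30, 0], [0, 0, -40, 0], [0, 0, -40, 0], [0, 0, 0, 0]],
], claw=70)

```text
t: 17.92
tool_pos: [0.537, 0.2908, 0.2533]
eef_rot: [3.133, -0.003, 1.57]
wrist_force: [0.6, -0.4, -0.9]
finger_gap: 0.0699
grasp_force: 0.0
```

Emit:
play_rows([
  [[-30, 10, -10, 0], [-40, 14, 0, 0], [-40, 14, 0, 0], [-40, 14, 0, 0], [-40, 14, 0, 0], [-40, 14, 0, 0], [-40, 14, 0, 0], [-40, 14, 0, 0], [-35, 9.5, 0, 0], [0, 0, 0, 0], [0, 0, 0, 0], [0, 0, 30, 0], [0, 0, 35, 0], [0, 0, 35, 0], [0, 0, 30, 0], [0, 0, 15, 0], [0, 0, 7, 0], [0, 0, 0, 0], [0, 0, 0, 0]],
])

```text
t: 20.3
tool_pos: [0.6535, -0.055, 0.1075]
eef_rot: [3.139, 0.0, 1.57]
wrist_force: [-0.4, -0.0, -0.1]
finger_gap: 0.0702
grasp_force: 0.0
```

Emit:
play_rows([
  [[0, 0, 0, 0], [0, 0, 0, 0], [0, 0, 0, 0], [0, 0, 0, 0], [0, 0, 0, 0], [0, 0, 0, 0], [0, 0, 0, 0]],
], claw=15)

```text
t: 21.18
tool_pos: [0.6528, -0.055, 0.1062]
eef_rot: [3.141, -0.0, 1.57]
wrist_force: [0.9, -0.6, -0.4]
finger_gap: 0.0334
grasp_force: 45.0
```

Emit:
play_rows([
  [[0, 0, -5, 0], [0, 0, -5, 0], [0, 0, -5, 0], [0, 0, -8, 0], [0, 0, -8, 0], [0, 0, -10, 0], [0, 0, -20, 0], [0, 0, -30, 0], [0, 0, -30, 0], [0, 0, 0, 0], [0, 0, 0, 0]],
])

```text
t: 22.55
tool_pos: [0.6522, -0.0549, 0.2262]
eef_rot: [-3.14, -0.0, 1.57]
wrist_force: [0.0, -0.7, -2.7]
finger_gap: 0.0331
grasp_force: 45.0
```

Emit:
play_rows([
  [[15, -2, 0, 0], [30, -5, 0, 0], [40, -6, 0, 0], [40, -6, 0, 0], [40, -6, 0, 0], [40, -6, 0, 0], [40, -6, 0, 0], [30, -6, 0, 0], [20, -4, 0, 0], [0, 0, 0, 0], [0, 0, 25, 0], [0, 0, 30, 0], [0, 0, 25, 0], [0, 0, 12, 0], [0, 0, 6, 0], [0, 0, 3, 0], [0, 0, 2, 0], [0, 0, 0, 0], [0, 0, 0, 0], [0, 0, 0, 0]],
])

```text
t: 25.05
tool_pos: [0.606, 0.2402, 0.1245]
eef_rot: [3.141, -0.0, 1.57]
wrist_force: [-0.5, 0.6, -2.4]
finger_gap: 0.0332
grasp_force: 45.0
```

Emit:
play_rows([
  [[0, 0, 1, 0], [0, 0, 0, 0], [0, 0, 0, 0], [0, 0, 0, 0]],
])

```text
t: 25.55
tool_pos: [0.6062, 0.2402, 0.1242]
eef_rot: [3.14, -0.0, 1.57]
wrist_force: [-0.9, -0.5, 5.8]
finger_gap: 0.0333
grasp_force: 45.0
```

Emit:
play_rows([
  [[0, 0, 0, 0], [0, 0, 0, 0], [0, 0, 0, 0], [0, 0, 0, 0], [0, 0, 0, 0], [0, 0, -15, 0], [0, 0, -30, 0], [0, 0, -40, 0], [0, 0, -40, 0], [0, 0, 0, 0]],
], claw=70)

```text
t: 26.8
tool_pos: [0.6075, 0.2405, 0.2537]
eef_rot: [3.133, -0.002, 1.57]
wrist_force: [1.0, -0.7, 0.8]
finger_gap: 0.0698
grasp_force: 0.0
```

Run:
```python
from h import *
print(robot.get_obs()["tool_pos"])
shot("side","s4.png"); im=cv2.imread("pics/s4.png")[130:480,180:520]; cv2.imwrite("pics/c4.png",cv2.resize(cv2.convertScaleAbs(im,alpha=1.6),None,fx=1.7,fy=1.7,interpolation=cv2.INTER_CUBIC))
```

```text
[0.60753223 0.24054201 0.25369953]
```

View pics/c4.png

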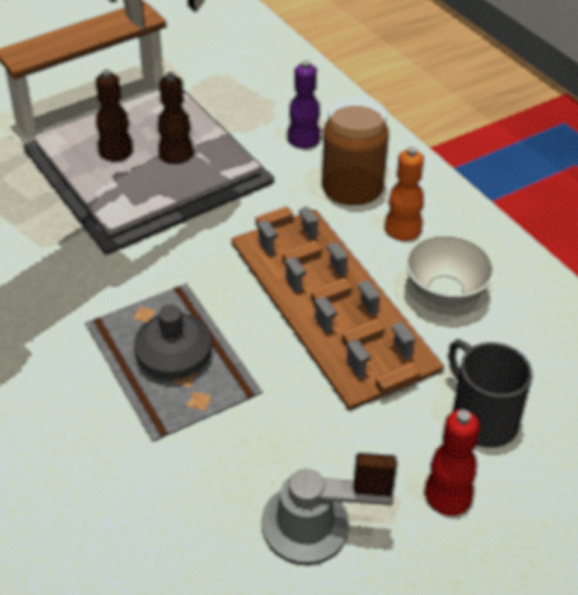

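Both mills stand upright on the deck at crop (115,130) and (176,130). The stand is empty, and the dish is on the mat. Next I'll go to the crank and look at it.

Emit:
play_rows([
  [[-20, -5, -10, 0], [-35, -9, -10, 0], [-40, -10, 0, 0], [-40, -10, 0, 0], [-40, -10, 0, 0], [-40, -10, 0, 0], [-40, -10, 0, 0], [-40, -10, 0, 0], [-40, -10, 0, 0], [-40, -10, 0, 0], [-40, -10, 0, 0], [-40, -10, 0, 0], [-40, -10, 0, 0], [-40, -10, 0, 0], [-35, -11, 0, 0], [-30, -10, 0, 0], [0, 0, 0, 0], [0, 0, 0, 0], [0, 0, 0, 0]],
], claw=0, grip_force=20)

```text
t: 29.22
tool_pos: [0.4507, -0.359, 0.2682]
eef_rot: [-3.141, -0.0, 1.571]
wrist_force: [-0.7, 0.1, -0.1]
finger_gap: 0.0004
grasp_force: 0.0
```

Run:
```python
from h import *
a,c,E=shot("wrist","w5.png"); im=cv2.imread("pics/w5.png"); cv2.imwrite("pics/w5b.png",cv2.convertScaleAbs(im,alpha=1.6))
o=robot.get_obs();print(o["tool_pos"],o["qpos"],o["finger_gap"]); np.savez("w5.npz",E=E)
print(proj(c,E,[.46,-.335,.077]),proj(c,E,[.507,-.379,.125]))
```

```text
[ 0.45085263 -0.35897763  0.2683034 ] [-8.05480151e-01  4.11114248e-01  1.30380308e+00  1.62774285e-04
  1.42687279e+00 -8.06271206e-01] 0.00058162038317275
[333.89803491 189.14854797] [387.99938195 246.80761082]
```

View pics/w5b.png

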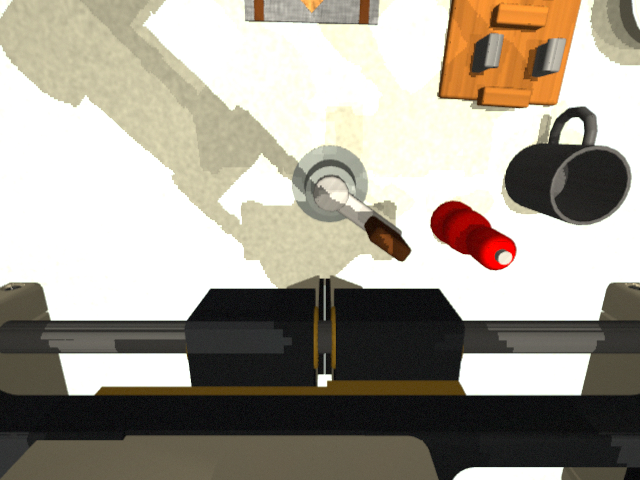

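The hub top is at (331,194), and the grip top is at about (388,245).

Run:
```python
from h import *
c,_=cam("wrist"); E=np.load("w5.npz")["E"]
a=onz(c,E,331,194,.077);g=onz(c,E,388,245,.125);print(a,g,g-a,np.linalg.norm((g-a)[:2]),np.degrees(np.arctan2(*(g-a)[1::-1])))
r=onz(c,E,503,257,.136);print("red",r, onz(c,E,457,222,.02), "base",onz(c,E,330,190,.01))
```

```text
[ 0.45718488 -0.33977963  0.077     ] [ 0.50691708 -0.37732498  0.125     ] [ 0.0497322  -0.03754535  0.048     ] 0.06231328136826291 -37.050997243766105
red [ 0.60418576 -0.38466306  0.136     ] [ 0.60579217 -0.38189819  0.02      ] base [ 0.45718471 -0.34588666  0.01      ]
```

I'll descend behind the grip with the fingers closed, at θ = 15° on the 65 mm circle.

Emit:
play_rows([
  [[18, 35, 0, 0], [18, 34, 0, 0], [0, 0, 30, 0], [0, 0, 35, 0], [0, 0, 35, 0], [0, 0, 35, 0], [0, 0, 28, 0], [0, 0, 13, 0], [0, 0, 0, 0], [0, 0, 0, 0]],
])

```text
t: 30.52
tool_pos: [0.5204, -0.3243, 0.0936]
eef_rot: [3.14, 0.001, 1.571]
wrist_force: [-0.6, -0.9, -0.7]
finger_gap: 0.0004
grasp_force: 0.0
```

Emit:
play_rows([
  [[-16.8, 2.2, 0, 0], [-16.8, -2.2, 0, 0], [-15.7, -6.5, 0, 0], [-13.5, -10.3, 0, 0], [-10.3, -13.5, 0, 0], [-6.5, -15.7, 0, 0], [-2.2, -16.8, 0, 0], [0, 0, 0, 0]],
])

```text
t: 31.52
tool_pos: [0.4564, -0.4074, 0.0927]
eef_rot: [3.141, 0.001, 1.569]
wrist_force: [1.1, -0.5, 0.5]
finger_gap: 0.0003
grasp_force: 0.2
```

Run:
```python
from h import *
print(robot.get_obs()["tool_pos"])
shot("side","s6.png"); im=cv2.imread("pics/s6.png"); cv2.imwrite("pics/c6.png",cv2.resize(cv2.convertScaleAbs(im[120:480,180:520],alpha=1.6),None,fx=1.65,fy=1.65,interpolation=cv2.INTER_CUBIC))
```

```text
[ 0.4563636  -0.40737806  0.09274801]
```

View pics/c6.png

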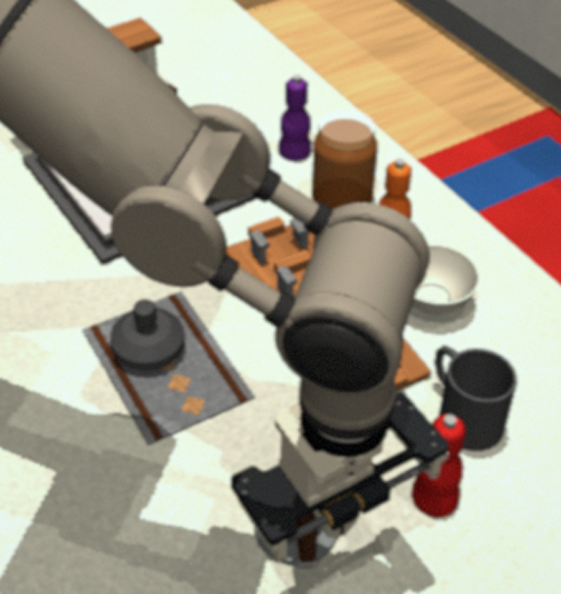

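The crank grip is being pushed: the block is at crop (307,540). The dish was knocked, to about crop (148,345), while the arm was away from it. I'll check that after cranking. I'll keep going round.

Emit:
play_rows([
  [[2.2, -16.8, 0, 0], [6.5, -15.7, 0, 0], [10.3, -13.5, 0, 0], [13.5, -10.3, 0, 0], [15.7, -6.5, 0, 0], [16.8, -2.2, 0, 0], [16.8, 2.2, 0, 0], [15.7, 6.5, 0, 0], [13.5, 10.3, 0, 0], [10.3, 13.5, 0, 0], [6.5, 15.7, 0, 0], [2.2, 16.8, 0, 0], [-2.2, 16.8, 0, 0], [-6.5, 15.7, 0, 0], [-10.3, 13.5, 0, 0], [-13.5, 10.3, 0, 0], [-15.7, 6.5, 0, 0], [-16.8, 2.2, 0, 0], [0, 0, 0, 0]],
])

```text
t: 33.95
tool_pos: [0.5215, -0.341, 0.0913]
eef_rot: [-3.14, -0.002, 1.57]
wrist_force: [-0.5, 0.4, -0.6]
finger_gap: 0.0009
grasp_force: 0.3
```

Emit:
play_rows([
  [[-16.8, -2.2, 0, 0], [-15.7, -6.5, 0, 0], [-13.5, -10.3, 0, 0], [-10.3, -13.5, 0, 0], [-6.5, -15.7, 0, 0], [-2.2, -16.8, 0, 0], [2.2, -16.8, 0, 0], [6.5, -15.7, 0, 0], [10.3, -13.5, 0, 0], [13.5, -10.3, 0, 0], [15.7, -6.5, 0, 0], [16.8, -2.2, 0, 0], [16.8, 2.2, 0, 0], [15.7, 6.5, 0, 0], [13.5, 10.3, 0, 0], [10.3, 13.5, 0, 0], [6.5, 15.7, 0, 0], [2.2, 16.8, 0, 0], [0, 0, 0, 0]],
])

```text
t: 36.33
tool_pos: [0.4574, -0.2757, 0.0921]
eef_rot: [-3.141, 0.0, 1.572]
wrist_force: [-0.5, 0.3, -0.3]
finger_gap: 0.0005
grasp_force: 0.1
```

Emit:
play_rows([
  [[-2.2, 16.8, 0, 0], [-6.5, 15.7, 0, 0], [-10.3, 13.5, 0, 0], [-13.5, 10.3, 0, 0], [-15.7, 6.5, 0, 0], [-16.8, 2.2, 0, 0], [-16.8, -2.2, 0, 0], [-15.7, -6.5, 0, 0], [-13.5, -10.3, 0, 0], [-10.3, -13.5, 0, 0], [-6.5, -15.7, 0, 0], [-2.2, -16.8, 0, 0], [2.2, -16.8, 0, 0], [6.5, -15.7, 0, 0], [10.3, -13.5, 0, 0], [13.5, -10.3, 0, 0], [15.7, -6.5, 0, 0], [16.8, -2.2, 0, 0], [0, 0, 0, 0]],
])

```text
t: 38.7
tool_pos: [0.3925, -0.3416, 0.0932]
eef_rot: [3.139, 0.003, 1.571]
wrist_force: [0.2, -1.6, 0.6]
finger_gap: 0.0005
grasp_force: 0.6
```

Emit:
play_rows([
  [[-10, 0, 0, 0], [0, 0, -20, 0], [0, 0, -50, 0], [0, 0, -50, 0], [0, 0, -55, 0], [30, 12, 0, 0], [40, 15, 0, 0], [40, 15, 0, 0], [40, 15, 0, 0], [0, 0, 0, 0], [0, 0, 0, 0]],
], claw=70)

```text
t: 40.08
tool_pos: [0.4489, -0.2015, 0.2671]
eef_rot: [-3.141, 0.0, 1.57]
wrist_force: [0.2, -1.7, -0.1]
finger_gap: 0.0699
grasp_force: 0.0
```

Run:
```python
from h import *
print(robot.get_obs()["tool_pos"])
a,c,E=shot("wrist","w7.png"); np.savez("w7.npz",E=E); s=shot("side","s7.png")[0]; q=shot("scene","q7.png")[0]
f=lambda im:cv2.convertScaleAbs(im[:,:,::-1],alpha=1.6)
L=cv2.resize(f(a),(400,300)); S=cv2.resize(f(s)[100:400,120:520],(400,300)); Q=cv2.resize(f(q)[220:400,280:520],(400,300),interpolation=cv2.INTER_CUBIC); Z=cv2.resize(f(q)[150:270,190:350],(400,300))
cv2.imwrite("pics/m7.png",np.vstack([np.hstack([L,S]),np.hstack([Q,Z])]))
```

```text
[ 0.44886061 -0.20146925  0.26708291]
```

View pics/m7.png

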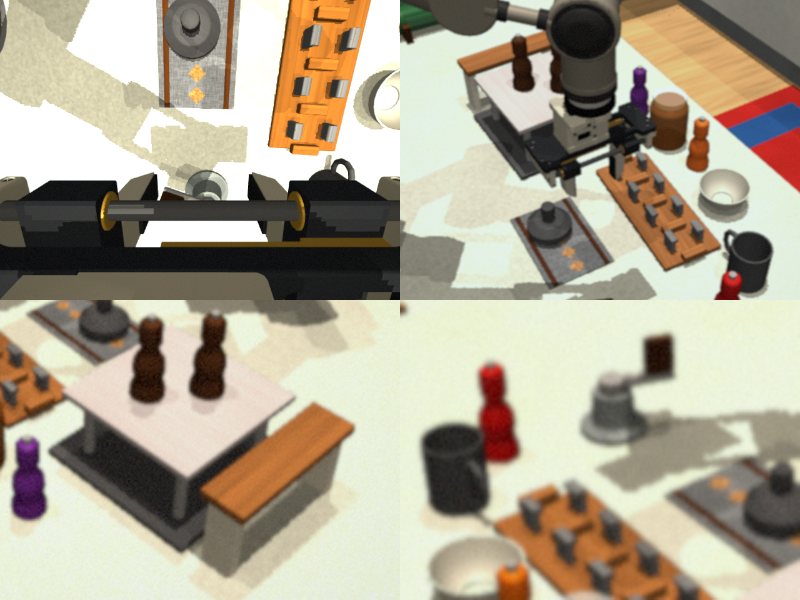

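The deck is up and looks level with the sill, with both mills upright. The crank grip is at the lower-right tile (659,345). The dish is still on the mat but displaced: its knob is at the wrist tile (182,18). I'll quantify both.

Run:
```python
from h import *
c,_=cam("wrist"); E=np.load("w7.npz")["E"]
im=cv2.imread("pics/w7.png"); g=cv2.cvtColor(im,cv2.COLOR_BGR2GRAY)
print("knob",onz(c,E,291,29,.079),"mat",[onz(c,E,u,v,.003).round(4) for u,v in[(257,170),(374,171),(261,0),(386,0)]])
m=((g<75)).astype(np.uint8)[0:120,230:400]; cs=max(cv2.findContours(m,0,2)[0],key=cv2.contourArea); x,y,w,h=cv2.boundingRect(cs); print(x+230,y,w,h, onz(c,E,x+230+w/2,y+h-w/2,.035))
s=cam("scene"); g=onz(*s,293.6,166,.125); print("grip",g, np.degrees(np.arctan2(g[1]+.34,g[0]-.457)))
d=cam("side")
# deck top front corner scene & sill corners at z=.13
for n,u,v in [("deckL",64,388),("deckF",186,476),("deckR",295,400),("sillN",204,489),("sillF",354,428),("sillback",315,404)]:
    print(n,[onz(*s,280+u*.6,220+(v-300)*.6,z).round(3)[:2] for z in(.12,.13,.14)])
```

```text
knob [ 0.42012931 -0.03880729  0.079     ] mat [array([ 0.37 , -0.166,  0.003]), array([ 0.5067, -0.1673,  0.003 ]), array([0.3835, 0.0071, 0.003 ]), array([0.5124, 0.0069, 0.003 ])]
259 0 94 120 [ 0.4304022  -0.06696881  0.035     ]
grip [ 0.39556009 -0.31099199  0.125     ] 154.72630786021935
deckL [array([0.68 , 0.145]), array([0.688, 0.154]), array([0.696, 0.163])]
deckF [array([0.675, 0.385]), array([0.683, 0.392]), array([0.691, 0.398])]
deckR [array([0.444, 0.382]), array([0.455, 0.389]), array([0.465, 0.395])]
sillN [array([0.675, 0.416]), array([0.683, 0.422]), array([0.691, 0.428])]
sillF [array([0.43 , 0.473]), array([0.441, 0.478]), array([0.452, 0.484])]
sillback [array([0.43 , 0.407]), array([0.44 , 0.413]), array([0.451, 0.419])]
```

Run:
```python
from h import *
im=cv2.imread("pics/s7.png"); d=cam("side"); q=cam("scene")
t=np.hstack([cv2.resize(cv2.convertScaleAbs(im[285:395,215:345],alpha=1.7),(400,338)),cv2.resize(cv2.convertScaleAbs(cv2.imread("pics/w7.png")[0:180,220:433],alpha=1.7),(400,338))])
cv2.imwrite("pics/d7.png",t); print(onz(*d,270,305,.079))
```

```text
[ 0.4357014  -0.04175378  0.079     ]
```

View pics/d7.png

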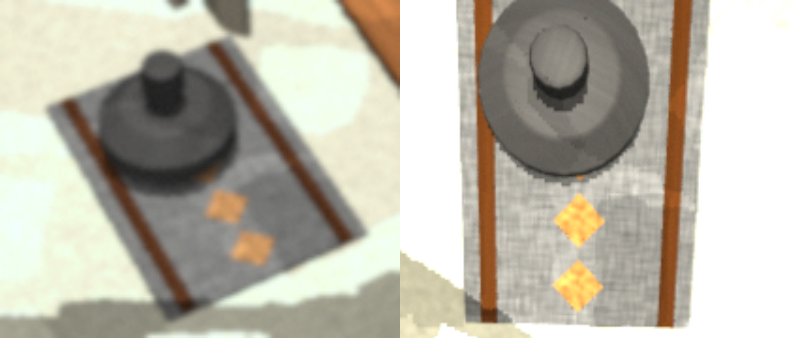

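A closer look puts the dish knob at about (0.432, -0.04), roughly 12 mm and 28 mm off the mat centre. That is well within limits, and its foot is wholly on the mat. The deck is level to within about 2 mm, and the arm is clear of everything. I'm handing in.

```bash
python3 -c "
from cell import robot
print(robot.finish_job())"
```

```text
the job is handed in; nothing more can be done
None
```

I handed the job in with the dish on the mat, both mills upright on the deck, and the deck cranked to within about 2 mm of the sill by camera; the hand-in returned no verdict.

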